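Drive a dowel pin home with the spring pin setter

ROBOT

A 6-joint arm with a two-finger parallel gripper is mounted at the origin on a cart in front of the work surface, level with it; the furniture and walls round the work are solid. World frame = base frame: x ahead of the robot, y to its left, z up, the work surface at z = 0. Lengths are in m, angles in degrees, forces in N, time in s.
With the tool pointing down it reaches from about 0.325 to 0.775 m from the base axis. Payload 5.5 kg.
Tool frame: the origin (TCP) lies on the front face of the gripper's body, between the roots of the fingers; the fingertips stand 80 mm ahead of it and the grasp point (between the pads) lies 61 mm ahead of it (env.tcp_to_grasp is the distance from the TCP to the grasp point, in m); z points along the fingers, y is the line along which they close (so a half turn about z gives the same grasp; the last joint's range is limited). The gripper opens to 88 mm and grips with 3 to 60 N. Pads are 20 mm wide; open, the fingers measure 115 mm over their backs; the gripper's body (75 mm by 178 mm) begins 61 mm behind the grasp point.
Start: joints at [-71.144, 5.22, 70.514, -0, 104.267, -3.249], TCP at [0.226, -0.556, 0.303] pointing down, gripper open.
Joint ranges: [-164.24, 164.24], [-49.07, 125.15], [9.68, 141.18], [-86.29, 266.29], [3.28, 154.24], [-151.56, 151.56]. Speed limits (degrees/s): [147.25, 147.25, 172.46, 180, 180, 180].

INTERFACE

Orientations are given as [roll, pitch, yaw] about the fixed x, y, z axes, in that order (R = Rz(yaw) Ry(pitch) Rx(roll)).
In Python, from plant import env, eyes gives the robot as it stands. Calls block until the motion is done:
- env.reach(position, orientation): joint-space move of the TCP to a pose.
- env.line_to(position, velocity=0.15, attitude=None): straight line of the TCP; attitude=None keeps the orientation; velocity is the mean speed in m/s.
- env.move_j(angles): joint-space move.
- env.gripper_open() and env.gripper_close(strength=None): open the fingers fully, or close them until they stop; strength is the grip in N (None keeps the last).
- env.pause(seconds).
- env.inverse_kinematics(position, orientation): joint angles nearest the present ones, or None.
- eyes.camera(name): name is "scene" or "top" or "wrist"; returns the picture (384x512x3 uint8, blue, green, red); there is no depth.
- eyes.camera_model(name): a dict with "mtx" (3x3 intrinsics, pixels), "extrinsics" (4x4, takes a point from world to camera coordinates). Camera axes: x right, y down, z forward; pixel columns grow to the right and rows downward; lengths in m; the calibration is good to about 2 mm. A picture is of the moment at which its call begins: read the wrist's pose just before it. camera_model takes no time and is no camera call; for the wrist camera it gives the pose at the moment of the call.
A pose or a line that the arm cannot do raises env.IKError and nothing moves.
- env.close_job(): hands the job in; it is judged then, once.
Trained networks look in the newest picture that a camera, given by its name, has taken for a name from the list of things; names that differ only in an ending like _2 or _b are one class to them, and where a whole thing is asked for, a point or a joint stands for the part that bears it (a point fixed in the world has none). Each returns a list of dicts, best first, with "score" (0 to 1); they miss things now and then, are a little off and sometimes report something else, mostly with a low value. They report only what shows in the picture. A call takes as long as a camera call.
- eyes.boxes_of(name, camera): "location" ([x, y, z] in m, in the coordinates of the camera as it stood for that picture, good to about 4 mm: the middle of the surface that is visible of it).
- eyes.tip_of(name, camera): "location" ([x, y, z] in m, in the coordinates of the camera as it stood for that picture, good to about 4 mm: a listed point, or the origin of a listed thing).
Readings, each from a call of its own:
- env.get_time(): time.
- env.get_joint_positions(): joint angles.
- env.get_joint_velocities(): joint speeds.
- env.get_joint_torque(): joint torques, N m.
- env.get_position(): TCP position.
- env.get_ee_rot(): TCP orientation.
- env.get_contact_force(): force on the tool from outside, world axes, zero at the start.
- env.get_wrist_torque(): the same for the moment, N m.
- env.get_finger_gap(): finger opening in m.
- env.get_finger_force(): force on a finger pad.
Only numpy, scipy, OpenCV 4.12 (cv2) and the standard library are available. Lean on these libraries where they do the work, as an engineer would, in place of code of your own. Each camera call takes 0.05 s, during which the arm holds its last target. There are 200 camera calls.

TASK

Drive the dowel pin fully home in its block with the spring pin setter: draw the upright handle back along its slot, slowly and by feel, until the sear has caught and holds the striker by itself, and never haul hard on the end stop just behind the catch. Let go of the handle, then gently press down the trip lever's pad so that the striker fires and knocks the pin in. Do not push the pin with the hand, and leave the mug and the two glass pieces beside it alone.

Things in the scene. Friction and masses are not known exactly. Their poses are not given: they have to be found in the camera images.
- setter: Spring pin setter, fixed to the bench: grey base 290 x 76 x 12 mm, box barrel 44 mm wide, cover top 62 mm high. Origin on the bench under the striker axis. +x: from handle to work block (firing direction; the handle is drawn along -x); +y: side of the trip pad. Barrel x = -121 to 90 mm; slot for the handle, 14 mm wide, x = -115 to -20 mm; steel work block x = 116 to 150 mm, top 68 mm high.
- handle_grip (a point): Grip point of the cocking handle: an upright dark steel post, 14 mm in diameter with a 17 mm button on top, standing out of the slot in the cover; grip it from 66 to 110 mm above the bench (top 116 mm). This point is on its axis, 90 mm above the bench; at rest at x = -45 mm, y = 0 in the setter's frame. It moves with the striker.
- stop: End stop inside the barrel, hidden and fixed. 2 mm past the catch, wherever that is, a rubber pad on the striker meets it and the pull rises steeply, 5 N per mm on top of the spring. More than 12 N on the stop counts as overdrawn.
- trip: Trip lever (the sear): a steel lever across the barrel on a pivot along the setter's x axis at x = 35, y = 32 mm, 72 mm above the bench; origin on the pivot. Its nose reaches down through a window in the cover; its tail ends on the +y side in a 26 x 26 mm dark pad. Pressing the pad lifts the nose. As the striker is drawn past, the pad dips about 11 mm and comes up again at the catch.
- trip_pad (a point): Centre of the top face of the trip lever's pad, 80 mm above the bench, 46 mm from the pivot on the +y side (x = 35, y = 78 mm in the setter's frame); moves with the lever. Fires after about 11 mm of pad travel at about 5 N; solid end after 18 mm; springs back up.
- mug: Bystander: mug, green above and white below, 86 x 121 x 99 mm; origin under its centre.
- glass_a: Bystander: small blown glass insert standing on its foot, 22 mm wide, 61 mm high; origin under its centre.
- glass_b: Bystander: small blown glass insert standing on its foot, 22 mm wide, 56 mm high; origin under its centre.
- draw (a joint): Draw of striker and handle from rest (m, 0 at rest, + drawn back). The sear catches at a draw that differs from set-up to set-up, anywhere from 30 to 46 mm, given by a collar hidden in the barrel: found only by feel. When fired the striker shoots about 10 mm past 0, hits the pin and swings back to 0.
- drive (a joint): How far the dowel pin is driven in (m): 0 to 2 mm at the start, 8 mm fully home with its head against the work block. It lies along the striker axis, 40 mm above the bench; takes 2 N to slide and stays where it is driven.
- striker: The striker: steel rod with hammer head and handle; origin on its axis, 45 mm ahead of and 50 mm below handle_grip. How the draw feels: a spring pulls it forward with 0.28 N per mm of draw. From 23 to 11 mm before the catch the sear nose rides up a ramp (3 N more), then along a flat, then drops in. If caught, easing the handle 4 mm forward makes the pull on the hand vanish; if not, it stays.
- pin: The dowel pin: round steel head (16 mm in diameter, 5 mm thick), in the gap between barrel and work block; origin at the centre of the face that the striker hits. The hand must not push it.

How it is judged (in metres and radians):
On the way, in this order (a step that is already met when the one before it is completed fails the run):
1. the striker is drawn back more than 22 mm and held by the sear alone: the robot does not touch the handle and it stands still (value of joint draw above 0.022 m and contact force between each of the fingers, the arm and striker below 0.1 N and velocity of joint draw between -0.02 and 0.02 m/s and value of joint drive below 0.004 m), for 0.25 s.
2. the sear is tripped and the fired striker has driven the pin home (value of joint drive above 0.007 m and value of joint draw below 0.012 m), for 0.1 s.
At the end, for the whole second after the job is handed in: The pin is home (driven in more than 7 of 8 mm) and the striker is back at rest, within 12 mm of its rest position and still (all of step 2 and velocity of joint draw between -0.05 and 0.05 m/s); the robot touches nothing.
It fails at once if the striker is hauled against the end stop with more than 12 N (contact force between anything else and stop above 12 N).
It fails at once if the trip lever is pressed with more than 30 N (contact force between the fingers and trip above 30 N).
It fails at once if the hand pushes the pin (contact force between any of the fingers, the arm and pin above 1 N).
It fails at once if a bystander (mug or glass) is moved by more than 20 mm (distance of any of mug, glass_a, glass_b from where it was at the start of the episode above 0.02 m).
It also fails if it takes over 64 s, if anything falls off the work surface, if the arm or the gripper's body presses on something with over 40 N, if the wrist force passes 120 N, or if a joint passes its speed limit or range.

## Working session

There is one attempt and no reset: what is moved stays moved. The work goes in short steps, each a Python script; the robot and the scene stay as the last script left them, time stands still between calls to the robot, and variables do not carry over. Pictures are saved under pics/ and viewed, at most 10 in all, crops included, and the job is handed in when it is done.

```bash
mkdir -p pics; cat > h.py <<'E'
import numpy as np, cv2
from plant import env, eyes
def w(cam,p,M=None):
    M=np.array(eyes.camera_model(cam)["extrinsics"]) if M is None else M
    return (np.linalg.inv(M)@np.r_[p,1])[:3]
E
python3 - <<'E'
from h import *
ims=[]
for c in ["scene","top"]:
    im=eyes.camera(c); cv2.imwrite(f"pics/{c}0.png",im)
    for n in ["setter","handle_grip","trip","trip_pad","pin","mug","glass_a"]:
        print(c,n,[(round(d["score"],2),w(c,d["location"]).round(3)) for d in eyes.tip_of(n,c)[:3]])
print(env.get_time(),env.get_ee_rot(),env.get_contact_force())
E
```

```text
scene setter [(0.58, array([ 0.49 , -0.03 ,  0.002]))]
scene handle_grip [(0.45, array([0.479, 0.01 , 0.092]))]
scene trip [(0.6, array([ 0.519, -0.066,  0.071]))]
scene trip_pad [(0.58, array([ 0.566, -0.057,  0.08 ]))]
scene pin [(0.68, array([ 0.407,  0.257, -0.006])), (0.17, array([ 0.486, -0.03 , -0.001]))]
scene mug [(0.81, array([ 0.407,  0.256, -0.004]))]
scene glass_a [(0.5, array([ 0.382,  0.344, -0.003]))]
top setter [(0.71, array([ 0.486, -0.033,  0.002])), (0.63, array([ 0.567, -0.058,  0.082]))]
top handle_grip [(0.5, array([0.48 , 0.009, 0.09 ]))]
top trip [(0.78, array([ 0.523, -0.063,  0.073])), (0.43, array([ 0.565, -0.056,  0.083]))]
top trip_pad [(0.71, array([ 0.565, -0.062,  0.082]))]
top pin [(0.61, array([ 0.498, -0.14 ,  0.04 ]))]
top mug [(0.94, array([0.407, 0.259, 0.001]))]
top glass_a [(0.43, array([ 0.388,  0.34 , -0.001])), (0.4, array([ 0.527,  0.398, -0.003]))]
0.8 [1.79996688e+02 1.29892529e-03 2.21034759e+01] [ 0.34597782  0.59112121 -1.63033842]
```

View pics/top0.png

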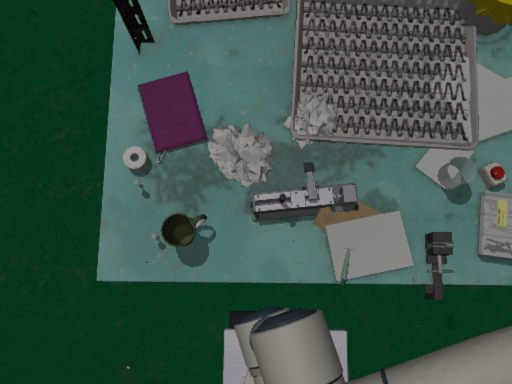

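View pics/scene0.png

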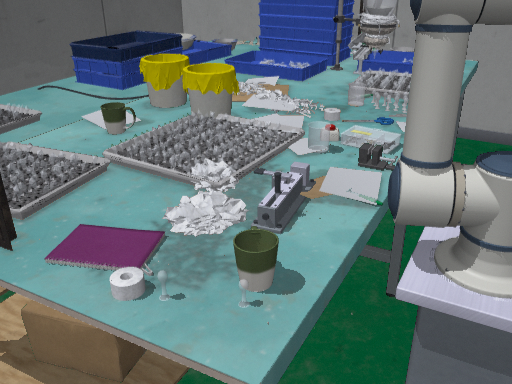

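```bash
python3 - <<'E'
from h import *
# fit planar pose to detections (setter frame -> world)
L=np.array([[0,0],[-.045,0],[.035,.032],[.035,.078],[0,0],[-.045,0],[.035,.032],[.035,.078]])
W=np.array([[.49,-.03],[.479,.01],[.519,-.066],[.566,-.057],[.486,-.033],[.48,.009],[.523,-.063],[.565,-.06]])
l=(L-L.mean(0))@[1,1j];q=(W-W.mean(0))@[1,1j]
a=np.angle((q*l.conj()).sum());R=np.array([[np.cos(a),-np.sin(a)],[np.sin(a),np.cos(a)]])
t=W.mean(0)-R@L.mean(0);print(np.degrees(a),t,(W-(L@R.T+t)).round(4).tolist())
im=cv2.imread("pics/top0.png")
m=eyes.camera_model("top");M=np.array(m["extrinsics"]);K=np.array(m["mtx"])
for x,y,z in [(-.121,.022,.062),(-.121,-.022,.062),(.09,.022,.062),(.09,-.022,.062),(.035,.078,.08),(-.045,0,.116),(.116,0,.068),(.15,0,.068),(.098,0,.04)]:
    p=np.r_[R@[x,y]+t,z,1]; c=K@(M@p)[:3]; u=(c[:2]/c[2]); print(x,y,u.round(1)); cv2.circle(im,tuple((u*1).astype(int)),1,(0,0,255),-1)
o=K@(M@np.r_[t,.06,1])[:3];o=(o[:2]/o[2]).astype(int)
cr=im[max(o[1]-75,0):o[1]+75,max(o[0]-100,0):o[0]+100]; cv2.imwrite("pics/c1.png",cv2.resize(cr,None,fx=4,fy=4,interpolation=cv2.INTER_CUBIC))
for yaw in (0,90,180,-90):
  h=R@[-.045,0]+t
  o=[180,0,np.degrees(a)+yaw]; print(yaw,env.inverse_kinematics([*h,.09+.061+.003],o))
E
```

```text
-83.16884011259556 [ 0.48545182 -0.03331533] [[0.0045, 0.0033], [-0.0011, -0.0014], [-0.0024, -0.0017], [-0.0011, 0.0018], [0.0005, 0.0003], [-0.0001, -0.0024], [0.0016, 0.0013], [-0.0021, -0.0012]]
-0.121 0.022 [251.7 195.2]
-0.121 -0.022 [253.5 211.7]
0.09 0.022 [331.9 186.6]
0.09 -0.022 [334.2 203.1]
0.035 0.078 [309.  166.5]
-0.045 0 [282.9 196.4]
0.116 0 [343.3 193.3]
0.15 0 [356.3 191.9]
0.098 0 [334.7 196.1]
0 None
90 [-2.70378262e+00 -1.22870959e+01  1.02391861e+02 -2.54444375e-14
  8.98952353e+01  8.04650575e+01]
180 [ -2.70378262 -12.28709593 102.39186063   0.          89.8952353
  -9.53494251]
-90 [ -2.70378262 -12.28709593 102.39186063   0.          89.8952353
 -99.53494251]
```

View pics/c1.png

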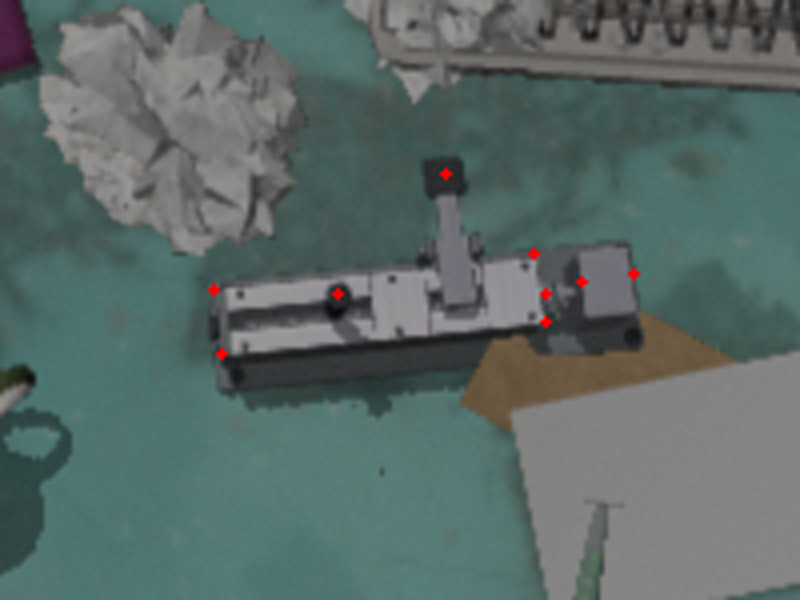

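Top view: the handle button is at crop (338,296), the trip pad at (445,174) and the work block at (605,282). The fitted setter pose (yaw -83.2°) matches all three. The scene view shows a crumpled wad beside the barrel, low enough to clear the gripper body. The mug and glasses are well away. Next I go above the handle and check from close up.

```bash
cat >> h.py <<'E'
a=np.radians(-83.17); R=np.array([[np.cos(a),-np.sin(a)],[np.sin(a),np.cos(a)]]); t=np.array([.4855,-.0333])
ux=R[:,0]; O=[180,0,np.degrees(a)+90]
def S(x,y,z): return [*(R@[x,y]+t),z]
def loc(p): return np.r_[R.T@(np.asarray(p)[:2]-t),p[2]]
E
python3 - <<'E'
from h import *
env.reach(S(-.045,0,.29),O)
M=np.array(eyes.camera_model("wrist")["extrinsics"])
im=eyes.camera("wrist");cv2.imwrite("pics/w1.png",im)
for c in ("wrist","top"):
  if c=="top": eyes.camera(c)
  for n in ["setter","handle_grip","trip","trip_pad","pin"]:
    print(c,n,[(round(d["score"],2),loc(w(c,d["location"],M if c=="wrist" else None)).round(4)) for d in eyes.tip_of(n,c)[:2]])
print(env.get_time(),loc(env.get_position()),env.get_contact_force(),env.get_finger_gap())
E
```

```text
wrist setter [(0.56, array([-0.004 ,  0.0007, -0.002 ]))]
wrist handle_grip [(0.64, array([-0.0475,  0.001 ,  0.0903]))]
wrist trip [(0.79, array([0.0353, 0.0291, 0.0717]))]
wrist trip_pad [(0.97, array([0.0307, 0.0771, 0.0827]))]
wrist pin [(0.57, array([ 0.1008, -0.0014,  0.0414]))]
top setter [(0.93, array([ 0.0007, -0.0012,  0.0032]))]
top handle_grip [(0.7, array([-0.0417,  0.0003,  0.0882]))]
top trip [(0.48, array([0.0357, 0.0293, 0.0764]))]
top trip_pad [(0.28, array([0.0046, 0.0011, 0.0423]))]
top pin [(0.47, array([0.1045, 0.0009, 0.0404]))]
3.625 [-4.49854935e-02 -1.59947636e-06  2.89979492e-01] [ 0.48251846 -1.03736004  0.1417697 ] 0.08792720496269298
```

View pics/w1.png

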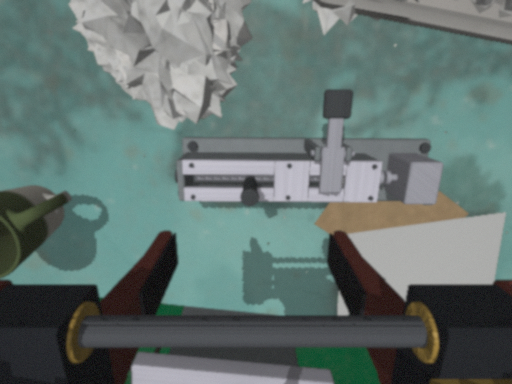

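The wrist picture confirms the estimate: handle button at (250,185), pad at (338,103), setter level in the image. The nets agree within 4 mm, so I descend and grip gently.

```bash
python3 - <<'E'
from h import *
env.line_to(S(-.045,0,.153),.12)
print(env.get_contact_force(),env.get_finger_gap())
env.gripper_close(15); env.pause(.2)
print(env.get_time(),env.get_finger_gap(),env.get_finger_force(),env.get_contact_force())
f0=env.get_contact_force()
for d in np.arange(1,13)*.001:
    env.line_to(S(-.045-d,0,.153),.01); 
    F=np.mean([env.get_contact_force() for _ in range(3)],0)
    print(round(d*1e3),round(1e3*(-.045-loc(env.get_position())[0]),2),(F[:2]@ux).round(2),(F-f0).round(2),round(env.get_finger_gap(),4),round(env.get_time(),2))
E
```

```text
[0.08826845 0.37877737 0.42514256] 0.08776796505317375
6.225 0.016510459042042784 15.000023692846298 [-0.11594323  1.57808396 -0.50894382]
1 1.04 -0.37 [-0.36 -1.26  0.93] 0.0162 6.47
2 2.02 0.05 [-0.45 -1.7   0.83] 0.016 6.72
3 3.04 -0.76 [ 0.86 -0.72  0.81] 0.0161 6.97
4 4.02 0.09 [ 0.17 -1.66 -0.38] 0.0158 7.22
5 5.02 1.28 [ 1.12 -2.75 -1.03] 0.0162 7.47
6 6.02 1.96 [ 0.3  -3.53  0.01] 0.016 7.72
7 7.02 0.6 [ 0.54 -2.13 -0.6 ] 0.016 7.97
8 8.01 1.25 [ 1.61 -2.66 -0.12] 0.0158 8.22
9 9.03 2.04 [ 0.42 -3.59 -1.16] 0.0163 8.47
10 10.03 2.48 [ 2.47 -3.79 -1.69] 0.0158 8.72
11 11.01 2.04 [ 1.7  -3.44 -1.12] 0.0162 8.97
12 12.03 1.79 [ 1.72 -3.19  0.28] 0.0158 9.22
```

```bash
cat >> h.py <<'E'
def feel(n=12):
    F=[]
    for _ in range(n): env.pause(.02); F.append(env.get_contact_force()[:2]@ux)
    return np.mean(F)
def step(d):
    env.line_to(S(-.045-d,0,.153),.01); f=feel(); p=-.045-loc(env.get_position())[0]
    print(round(d*1e3,1),round(1e3*p,2),"F %.2f  resid %.2f"%(f,f-280*p),round(env.get_finger_gap(),4),round(env.get_time(),2)); return f
E
python3 - <<'E'
from h import *
for d in np.arange(12,28.1,1)*.001: step(d)
cv2.imwrite("pics/s2.png",eyes.camera("scene"))
E
```

```text
12.0 12.01 F 2.52  resid -0.85 0.0162 9.68
13.0 12.98 F 3.16  resid -0.48 0.016 10.12
14.0 13.88 F 4.10  resid 0.22 0.0158 10.57
15.0 14.7 F 5.36  resid 1.24 0.0157 11.03
16.0 15.61 F 5.82  resid 1.45 0.0161 11.47
17.0 16.55 F 6.00  resid 1.37 0.0165 11.93
18.0 17.48 F 6.25  resid 1.35 0.016 12.38
19.0 18.4 F 6.71  resid 1.56 0.016 12.82
20.0 19.26 F 7.61  resid 2.22 0.0161 13.28
21.0 20.36 F 6.57  resid 0.86 0.016 13.72
22.0 20.71 F 9.31  resid 3.52 0.016 14.18
23.0 21.08 F 12.31  resid 6.41 0.0164 14.62
24.0 22.46 F 10.67  resid 4.38 0.016 15.07
25.0 23.99 F 8.40  resid 1.68 0.0159 15.53
26.0 24.89 F 8.74  resid 1.77 0.016 15.97
27.0 26.15 F 7.84  resid 0.51 0.0162 16.43
28.0 27.46 F 6.52  resid -1.17 0.016 16.88
```

The ramp is felt from about 13-14 to 25-27 mm, so the catch is expected near 36-38 mm. I continue in finer steps and also track the pad dip in the scene camera.

```bash
cat >> h.py <<'E'
def pad():
    m=eyes.camera_model("scene");c=np.array(m["mtx"])@(np.array(m["extrinsics"])@np.r_[S(.035,.078,.08),1])[:3];u=(c[:2]/c[2]).astype(int)
    im=cv2.cvtColor(eyes.camera("scene"),cv2.COLOR_BGR2GRAY); r=cv2.imread("pics/scene0.png",0)
    T=cv2.resize(r[u[1]-6:u[1]+7,u[0]-7:u[0]+8],None,fx=8,fy=8,interpolation=cv2.INTER_CUBIC)
    I=cv2.resize(im[u[1]-14:u[1]+15,u[0]-15:u[0]+16],None,fx=8,fy=8,interpolation=cv2.INTER_CUBIC)
    _,s,_,l=cv2.minMaxLoc(cv2.matchTemplate(I,T,cv2.TM_CCOEFF_NORMED))
    z=[loc(w("scene",d["location"]))[2].round(4) for d in eyes.tip_of("trip_pad","scene")[:1]]
    print("   pad px",(np.array(l)/8-8),round(s,2),z,u)
E
python3 - <<'E'
from h import *
pad()
for d in np.arange(29,34.1,1)*.001: step(d)
pad()
a_=cv2.imread("pics/scene0.png")[150:235,230:330];b=eyes.camera("scene")[150:235,230:330]
cv2.imwrite("pics/c2.png",cv2.resize(np.hstack([a_,b]),None,fx=4,fy=4,interpolation=cv2.INTER_CUBIC))
E
```

```text
pad px [2.5   0.875] 0.3 [np.float64(0.0907)] [259 169]
29.0 28.29 F 7.00  resid -0.92 0.016 17.48
30.0 29.11 F 7.75  resid -0.41 0.0163 17.93
31.0 30.28 F 6.94  resid -1.54 0.0159 18.38
32.0 31.05 F 7.86  resid -0.84 0.0164 18.82
33.0 31.92 F 8.56  resid -0.37 0.0166 19.27
34.0 33.15 F 7.50  resid -1.79 0.0162 19.73
   pad px [-1.25   2.375] 0.31 [] [259 169]
```

View pics/c2.png

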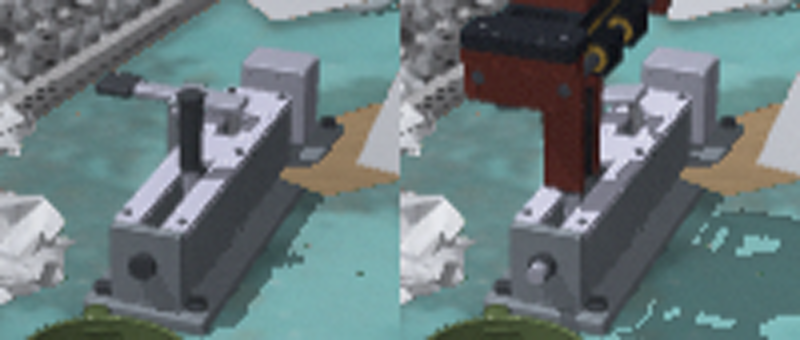

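The second crop shows the gripper hiding the pad from this camera, so I go by force only, with ease tests.

```bash
python3 - <<'E'
from h import *
def ease(d):
    print("ease:"); f=[step(d-.003),step(d-.0045)]; return f[-1]
done=False
for d in np.arange(35,49,.75)*.001:
    f=step(d)
    jump=f-280*d>2.0
    if d>=.0364 or jump:
        e=ease(d)
        if e<3: print("CAUGHT?",d); break
        if jump: print("JUMP not caught"); break
    if d>.042: break
E
```

```text
35.0 35.13 F 2.77  resid -7.06 0.016 20.32
35.8 35.54 F 4.56  resid -5.39 0.016 20.77
36.5 35.81 F 6.60  resid -3.43 0.016 21.23
ease:
33.5 34.65 F -3.01  resid -12.71 0.0163 21.88
32.0 34.19 F -7.32  resid -16.90 0.016 22.38
CAUGHT? 0.0365
```

The sear has caught: the pull dropped at 35 mm and reversed when I eased forward. I centre the force, release, retreat up and check.

```bash
python3 - <<'E'
from h import *
step(.0343)
env.gripper_open(); env.pause(.1); print(env.get_finger_gap(),env.get_contact_force())
x=-.045-.0343
env.line_to(S(x,0,.26),.15); env.pause(.4)
M=np.array(eyes.camera_model("wrist")["extrinsics"])
im=eyes.camera("wrist");cv2.imwrite("pics/w2.png",im)
for n in ["handle_grip","trip_pad","trip","pin"]:
    print(n,[(round(d["score"],2),loc(w("wrist",d["location"],M)).round(4)) for d in eyes.tip_of(n,"wrist")[:2]])
print(env.get_time())
for p in (0,90,180,-90): print(p, env.inverse_kinematics(S(.035,.078,.165),[180,0,np.degrees(a)+p]))
E
```

```text
34.3 34.79 F -2.78  resid -12.52 0.0157 22.96
0.08794290955703532 [ 0.06839127 -0.021028    0.25257106]
handle_grip [(0.8, array([-0.0809,  0.0005,  0.087 ]))]
trip_pad [(0.84, array([0.0337, 0.0778, 0.0785]))]
trip [(0.62, array([0.0336, 0.0259, 0.0732]))]
pin [(0.44, array([-0.0355,  0.0006,  0.0388])), (0.43, array([1.068e-01, 1.000e-04, 3.950e-02]))]
25.75
0 None
90 [-9.33584319e+00  1.59307082e+00  8.82440567e+01 -2.54444375e-14
  9.01628725e+01  7.38341568e+01]
180 [ -9.33584319   1.59307082  88.24405669   0.          90.16287249
 -16.16584319]
-90 [  -9.33584319    1.59307082   88.24405669    0.           90.16287249
 -106.16584319]
```

View pics/w2.png

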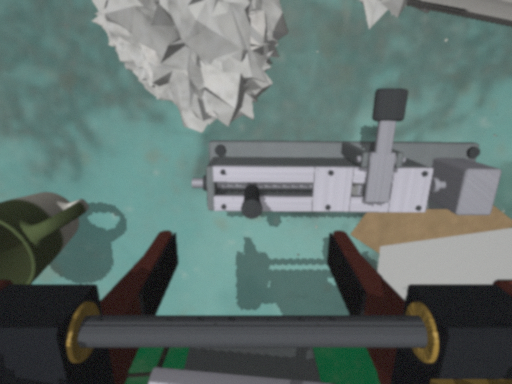

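The handle now stands at (252,200), drawn about 35 mm with nothing touching it. The pad is back up at (390,105). Next I close the fingers and press the pad gently.

```bash
python3 - <<'E'
from h import *
env.gripper_close(10)
env.line_to(S(.034,.078,.26),.15); env.line_to(S(.034,.078,.166),.1); env.pause(.2)
f0=np.mean([(env.pause(.02),env.get_contact_force()[2])[1] for _ in range(8)])
for k in range(1,23):
    z=.166-.001*k
    env.line_to(S(.034,.078,z),.02); F=np.mean([(env.pause(.02),env.get_contact_force()[2])[1] for _ in range(4)])-f0
    print(k,round(env.get_position()[2]*1e3-80,1),round(F,2))
    if F>11 or z<.1455: break
env.line_to(S(.034,.078,.27),.1); 
x=env.get_position(); env.line_to(S(-.045,0,.27),.15); env.pause(.3)
M=np.array(eyes.camera_model("wrist")["extrinsics"])
cv2.imwrite("pics/w3.png",eyes.camera("wrist"))
for n in ["handle_grip","trip_pad","pin"]:
    print(n,[(round(d["score"],2),loc(w("wrist",d["location"],M)).round(4)) for d in eyes.tip_of(n,"wrist")[:2]])
print(env.get_time())
E
```

```text
1 84.9 0.37
2 84.0 -0.04
3 82.9 -0.49
4 82.0 -0.28
5 81.0 0.12
6 80.4 2.54
7 79.6 4.61
8 78.4 4.92
9 77.4 5.09
10 76.2 4.91
11 75.0 3.82
12 73.4 2.9
13 72.7 3.45
14 71.8 3.19
15 70.9 4.02
16 70.0 3.91
17 69.0 3.92
18 68.0 3.58
19 67.0 4.69
20 66.0 4.47
21 65.2 4.92
handle_grip [(0.57, array([-0.0485, -0.0004,  0.0882]))]
trip_pad [(0.75, array([0.0305, 0.0806, 0.0833]))]
pin [(0.48, array([0.1094, 0.001 , 0.0394]))]
39.025
```

View pics/w3.png

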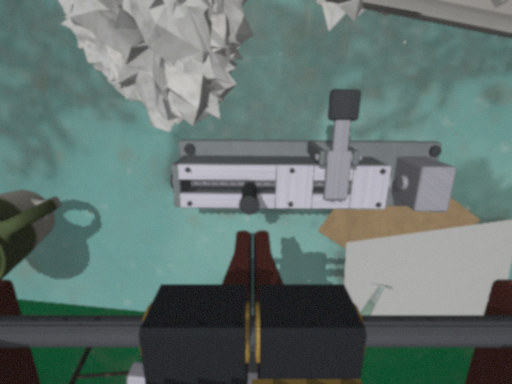

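```bash
python3 - <<'E'
import cv2,numpy as np
A=cv2.imread("pics/w1.png")[150:215,360:450];B=cv2.imread("pics/w3.png")[150:215,370:460]
cv2.imwrite("pics/c3.png",cv2.resize(np.hstack([A,B]),None,fx=4.4,fy=4.4,interpolation=cv2.INTER_CUBIC))
E
```

```text
(no output)
```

View pics/c3.png

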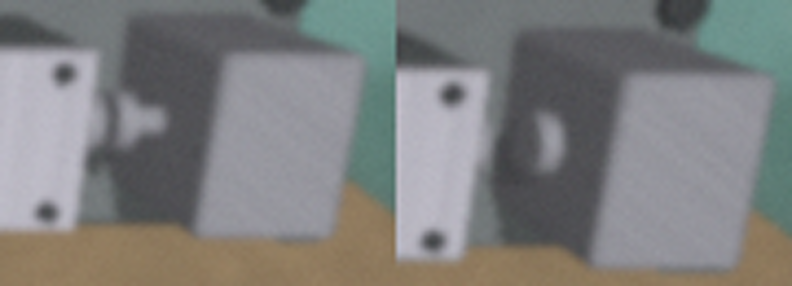

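The left crop (before) shows the pin's shank standing out of the block. In the right crop (after) the head sits flat against the block at about (545,142), and the handle is back at rest.

```bash
python3 -c "
from h import *
print(env.close_job())"
```

```text
the job is handed in; nothing more can be done
None
```

The job is handed in: the sear caught at about 35 mm of draw, the trip fired with about 5 N on the pad, and the last wrist picture shows the pin's head flat against the block and the handle back at rest; the hand-in call returned no verdict.

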